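# Open up a ratchet bookend

### The job

Open the wooden bookend on the desk right up, to make room for more books: press down the metal thumb plate on top of the sliding jaw to release its ratchet, and, keeping it pressed, push the jaw back along its bar, away from the standing books, until it is fully back at the end stop; then let the thumb plate come up. Only press and push: leave both standing books upright in place and do not shift or lift anything else on the desk.

Things in the scene. Friction and masses are not known exactly. Their poses are not given: they have to be found in the camera images.
- stand: the bookend's base, fixed to the desk: dark wooden board 140 x 340 x 24 mm, a toothed steel bar in the groove along its middle; origin at desk level, 10 mm to +y of the board's middle. Its y axis is the sliding direction (+y = back, away from the books, to the end stop). A wooden end plate, 174 mm high over the desk, stands at its -y end (inner face at y = -168 mm), the books beside it.
- jaw (a joint): position of the sliding jaw in m: 0 = nearest the books, 0.130 = fully back at the end stop; grows along the stand's +y; 0.002 to 0.050 at the start. Released, it slides with about 2 N of friction. Unless the thumb plate is held down the ratchet blocks it to +y (after up to 14 mm of play to the next tooth); to -y it can click along.
- release (a joint): how far the thumb plate is pressed straight down, in m: 0 = up, 0.012 = bottom stop. Spring: about 2 N at the top, 5 N at the bottom; comes up by itself. The ratchet is free while it is pressed 0.006 or more (0.008 to 0.011 is comfortable). At the start it may rest on a tooth and read up to 0.004.
- release_top (a point): centre of the thumb plate's top face, 80 mm above the desk when up. Ribbed bare metal, 44 mm wide (stand's x), 40 mm long (stand's y), on the jaw's black housing, in a gap 58 mm long between the jaw plate (its near face 30 mm to -y) and the push tab (its near face 28 mm to +y). Closed fingertips fit in this gap.
- push_tab (a point): centre of the face of the push tab that looks to -y, to the thumb plate; 85 mm above the desk. Black upright tab 60 mm wide, 14 mm thick, top 103 mm above the desk, part of the jaw, at the +y end of its housing. The finger that holds the plate down pushes it to +y.
- jaw_face (a point): centre of the jaw plate's face towards the books (looks to -y), 64 mm above the desk. Dark steel plate 130 mm wide (stand's x), 10 mm thick, top 103 mm above the desk. The housing behind it is 60 mm wide and 72 mm long, its top 59 mm above the desk.
- stop_face (a point): middle of the inner face of the end stop, a steel plate 100 mm wide, top 64 mm above the desk, at the +y end of the base, 142 mm to +y of the stand's origin. When the jaw is fully back, the face at push_tab is 14 mm short of it in the stand's y.
- book_a: standing book 40 x 105 x 140 mm (grey), on the board against the wooden end plate; origin at the centre of its underside
- book_b: standing book 32 x 100 x 132 mm (blue), next to book_a on the jaw's side; origin at the centre of its underside
- book_flat: red book lying flat behind the bookend (110 x 150 x 34 mm); origin at the centre of its underside
- pencil_cup: square black pencil cup 70 x 70 x 95 mm with pencils up to 140 mm, beyond the end stop; origin at the centre of its underside
- stapler: stapler lying in front of the bookend, 150 x 36 x 46 mm, origin at the centre of its underside
- calendar: desk calendar with three white blocks, 45 x 110 x 68 mm, on the left of the desk; origin at the centre of its underside
- glasses_case: grey spectacle case 65 x 160 x 40 mm, on the left of the desk; origin at the centre of its underside
- clock: round black desk clock, 140 mm tall, on the right of the desk; origin at the centre of its underside

How it is judged (in metres and radians):
On the way, in this order (a step that is already met when the one before it is completed fails the run):
1. the thumb plate is pressed down, before the jaw has been pushed back (value of joint release above 0.006 m and value of joint jaw below 0.075 m), for 0.05 s.
2. the jaw is pushed fully back (value of joint jaw above 0.123 m), for 0.1 s.
At the end, for the whole second after the job is handed in: the jaw stands fully back (within 7 mm of the end stop) and still, the thumb plate is up again (within 2 mm), both standing books are upright (within 0.15 rad) (value of joint jaw above 0.123 m and velocity of joint jaw between -0.01 and 0.01 m/s and value of joint release below 0.002 m and angle between each of book_a, book_b's own z axis and vertical below 0.15 rad); the robot touches nothing.
It fails at once if a standing book is tipped over, lifted or shifted by more than 25 mm (angle between any of book_a, book_b's own z axis and vertical above 0.3 rad or distance of any of book_a, book_b from where it was at the start of the episode above 0.025 m).
It fails at once if another thing on the desk is shifted or lifted by more than 25 mm (distance of any of book_flat, pencil_cup, calendar, glasses_case, clock, stapler from where it was at the start of the episode above 0.025 m).
It also fails if it takes over 32 s, if anything falls off the work surface, if the arm or the gripper's body presses on something with over 40 N, if the wrist force passes 120 N, or if a joint passes its speed limit or range.

### The arm

A 6-joint arm with a two-finger parallel gripper is mounted at the origin on the work surface. World frame = base frame: x ahead of the robot, y to its left, z up, the work surface at z = 0. Lengths are in m, angles in degrees, forces in N, time in s.
With the tool pointing down it reaches from about 0.25 to 0.725 m from the base axis. Payload 9.7 kg.
Tool frame: the origin (TCP) lies between the finger pads; the fingertips stand 25 mm ahead of it and the grasp point (between the pads) lies 6 mm ahead of it; z points along the fingers, y is the line along which they close (so a half turn about z gives the same grasp; the last joint's range is limited). The gripper opens to 85 mm and grips with 20 to 120 N. Pads are 22 mm wide; open, the fingers measure 114 mm over their backs; the gripper's body (76 mm by 85 mm) begins 54 mm behind the grasp point. The pads swing forward as they close: fully open they stand 13 mm farther back than shut.
Start: joints at [70.187, 4.979, 10.078, 95.1, 0, 90], TCP at [0.186, 0.517, 0.256] pointing down, gripper open.
Joint ranges: [-179.16, 179.16], [-48.56, 103.87], [-65.8, 70.77], [-126.05, 130.52], [-82.76, 87.17], [-180, 180]. Speed limits (degrees/s): [127.2, 127.2, 147.25, 180, 180, 180].

### API

Orientations are given as [roll, pitch, yaw] about the fixed x, y, z axes, in that order (R = Rz(yaw) Ry(pitch) Rx(roll)).
In Python, from workcell import bot, cams, workorder, get_obs gives the robot as it stands (bot), with the cameras (cams), the job (workorder) and the readings as plain functions.
- The arm moves only by the tool drive_effector, called after "Request:" by a JSON object that holds its "api" and its "payload". Schema: {"type":"object","properties":{"increments":{"type":"object","properties":{"moves":{"type":"array","items":{"type":"array","items":{"type":"number"},"minItems":5,"maxItems":5},"minItems":1,"maxItems":5}},"additionalProperties":false,"required":["moves"]},"grip_n":{"type":"number"},"only":{"type":"string"},"quiet":{"type":"boolean"},"lines":{"type":"string"}},"required":["increments"],"additionalProperties":false}. increments is an object whose key "moves" holds a list of rows, 1 to 5 of them, each of 5 numbers: dx, dy, dz in m, then a turn about the tool's z in degrees, then the finger opening in m; each row is the pose to reach, as a shift and turn from the pose commanded when the call began, along the tool's axes at that moment; what a row does not reach only later rows make up. A row lasts 1/12 s, in which the tool goes at most 0.0417 m and 7.16 degrees, less where a joint would pass 70% of its speed; a pose out of reach is approached as far as the arm can. The fingers move at their own pace and stop on an object; grip_n is the grip in N (left out, the last holds). Time passes only in rows, so rows that do not move let the fingers close. The tool returns the time, the measured TCP pose, the force, the opening and the grip force at its end. only (a regular expression) keeps the lines of the reply that match it, lines (a string "A,B") keeps lines A to B, and quiet returns only ok. Input that does not fit is refused with a message, and nothing moves.
- get_obs(): the state, without advancing time (a new reading comes with each control period).
- cams.camera(name): name is "scene" or "top" or "wrist"; returns the picture (480x640x3 uint8, blue, green, red); there is no depth.
- cams.camera_info(name): a dict with "mtx" (3x3 intrinsics, pixels), "extrinsics" (4x4, takes a point from camera to world coordinates). Camera axes: x right, y down, z forward; pixel columns grow to the right and rows downward; lengths in m; the calibration is good to about 2 mm. A picture is of the moment at which its call begins: read the wrist's pose just before it. camera_info takes no time and is no camera call; for the wrist camera it gives the pose at the moment of the call.
- workorder.job_done(): hands the job in; it is judged then, once.
The state is a dict: "time": time; "q": joint angles; "qd": joint speeds; "joint_efforts": joint torques, N m; "ee_pos": TCP position; "tcp_rot": TCP orientation; "wrist_force": force on the tool from outside, world axes, zero at the start; "torque": the same for the moment, N m; "opening": finger opening in m; "grasp_force": force on a finger pad.
Only numpy, scipy, OpenCV 4.12 (cv2) and the standard library are available. Lean on these libraries where they do the work, as an engineer would, in place of code of your own. Each camera call takes 0.05 s, during which the arm holds its last target. There are 200 camera calls.

## Working session

There is one attempt and no reset: what is moved stays moved. The work goes in short steps, Python scripts to look and compute and a tool call to move; the robot and the scene stay as the last step left them, time stands still between calls to the robot, and variables do not carry over. Pictures are saved under pics/ and viewed, at most 10 in all, crops included, and the job is handed in when it is done.

```bash
ls; mkdir -p pics
```

Run:
```python
from workcell import bot, cams, workorder, get_obs
import cv2,numpy as np
o=get_obs();print(o['time'],o['ee_pos'],o['tcp_rot'],o['opening'],o['wrist_force'])
for n in("scene","top"):
    cv2.imwrite(f"pics/{n}0.png",cams.camera(n));i=cams.camera_info(n);print(n,i['mtx'],np.round(i['extrinsics'],4))
```

```text
pics
workcell.py
0.0 [0.18634394 0.51725936 0.25558294] [-1.79923475e+02 -2.32267851e-03  1.60187843e+02] 0.08570595360689731 [-0.58747293  0.2034828   0.08230942]
scene [[587.54572989   0.         322.86703584]
 [  0.         587.54572989 235.71140601]
 [  0.           0.           1.        ]] [[ 0.8413 -0.381   0.3834 -0.0159]
 [-0.5404 -0.6105  0.579  -0.9019]
 [ 0.0135 -0.6943 -0.7195  1.1738]
 [ 0.      0.      0.      1.    ]]
top [[509.92908398   0.         307.55564756]
 [  0.         509.92908398 231.44981694]
 [  0.           0.           1.        ]] [[-0.0255 -0.9903  0.1364  0.3999]
 [-0.9997  0.025  -0.0055 -0.0029]
 [ 0.0021 -0.1365 -0.9906  1.3718]
 [ 0.      0.      0.      1.    ]]
```

View pics/scene0.png

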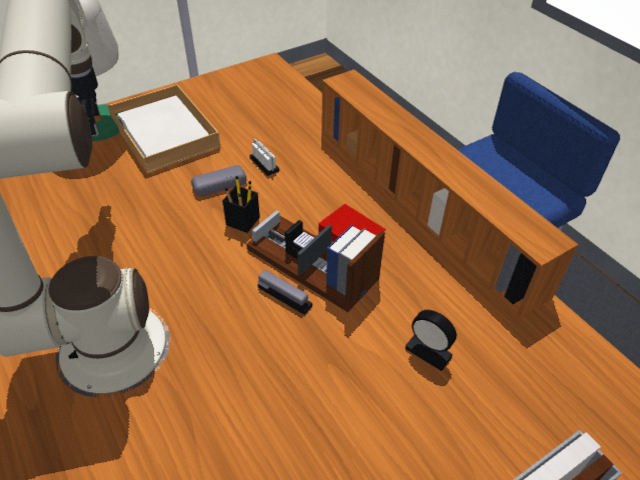

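View pics/top0.png

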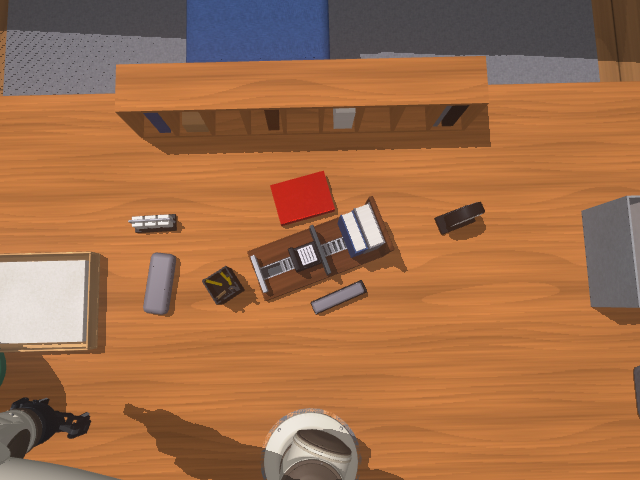

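The top view shows the bookend lying around (320,250), with its stop plate at about (260,274), the thumb plate at (307,255) and the jaw plate at (321,250). Books are at (362,230). I'll zoom in on both views.

Run:
```python
import cv2,numpy as np
a=cv2.imread('pics/top0.png')[190:310,235:395];b=cv2.imread('pics/scene0.png')[190:310,235:395]
f=lambda i:cv2.resize(i,None,fx=5,fy=5,interpolation=cv2.INTER_CUBIC)
cv2.imwrite('pics/tz.png',f(a));cv2.imwrite('pics/sz.png',f(b))
```

```text
(no output)
```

View pics/tz.png

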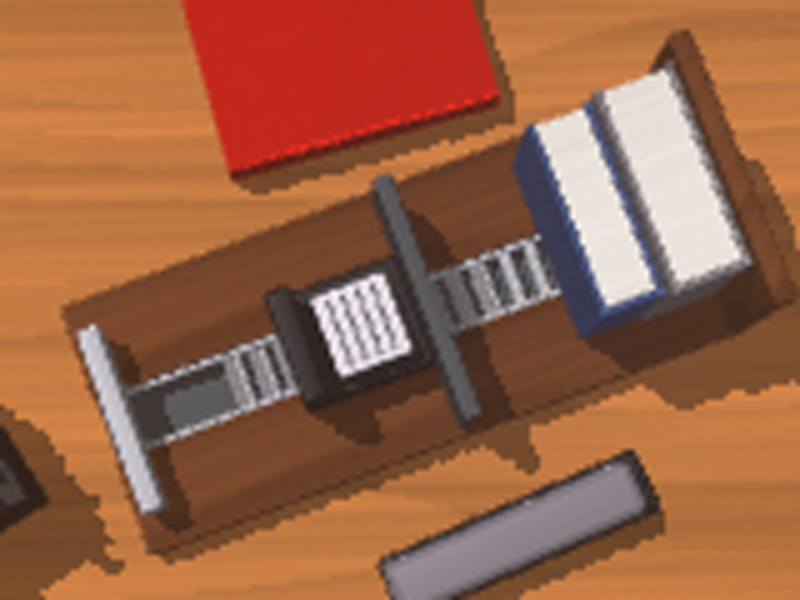

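View pics/sz.png

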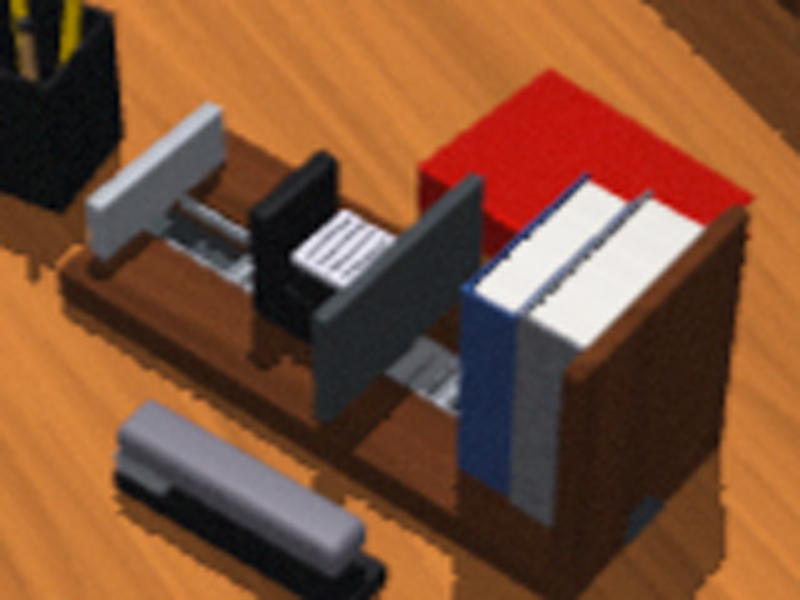

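Top crop: thumb plate centre is at about (362,325), jaw plate top edge runs (384,180)–(468,420), stop plate top edge (88,328)–(152,512) and tab top (280,292)–(315,405). The scene crop gives the same features for a cross-check.

Create geo.py:
```python
from workcell import bot, cams, workorder, get_obs
import numpy as np
def px(cam,u,v,z,inf=None):
    i=inf or cams.camera_info(cam);E=np.array(i['extrinsics']);d=E[:3,:3]@np.linalg.inv(i['mtx'])@[u,v,1]
    return E[:3,3]+d*(z-E[2,3])/d[2]
def crop(cam,u,v,z): return px(cam,(u+.5)/5-.5+235,(v+.5)/5-.5+190,z)
```

Run:
```python
from geo import *
T={'plate':[(308,300),(382,272),(412,352),(346,378),.079],'jaw':[(384,180),(468,420),.103],'stop':[(88,328),(152,512),.064],'tab':[(280,292),(315,405),.103]}
S={'plate':[(344,209),(398,242),(345,286),(292,253),.079],'jaw':[(318,312),(476,178),.103],'stop':[(97,208),(215,108),.064],'tab':[(254,212),(327,156),.103]}
for c,D in(('top',T),('scene',S)):
  for k,v in D.items():
    P=np.array([crop(c,*p,v[-1]) for p in v[:-1]]);print(c,k,P.mean(0).round(4),end=' ')
    if len(P)==2:
        d=P[1]-P[0];print('len',np.linalg.norm(d).round(4),'ang mod180',np.degrees(np.arctan2(d[1],d[0]))%180)
    else:print()
```

```text
top plate [ 0.5184 -0.0072  0.079 ] 
top jaw [ 0.5285 -0.0393  0.103 ] len 0.1275 ang mod180 17.580788810001053
top stop [0.4745 0.1179 0.064 ] len 0.0999 ang mod180 18.413812987475353
top tab [0.5055 0.0254 0.103 ] len 0.0591 ang mod180 15.903553941276982
scene plate [ 0.5188 -0.0046  0.079 ] 
scene jaw [ 0.5316 -0.0364  0.103 ] len 0.123 ang mod180 17.497967227994696
scene stop [0.4755 0.1182 0.064 ] len 0.0967 ang mod180 20.333162494643386
scene tab [0.5071 0.0289 0.103 ] len 0.0547 ang mod180 16.04175000194719
```

Create to.py:
```python
import sys
from geo import *
from scipy.spatial.transform import Rotation as R
o=get_obs();t=np.array([float(a) for a in sys.argv[1:4]])
r=R.from_euler('xyz',o['tcp_rot'],degrees=True)
print('t',o['time'],'pos',o['ee_pos'].round(4),'rpy',np.round(o['tcp_rot'],2),'F',np.round(o['wrist_force'],1))
print('shift tool',r.inv().apply(t-o['ee_pos']).round(4),'turn',((o['tcp_rot'][2]-float(sys.argv[4])+180)%360-180))
```

```bash
python3 -c "
from geo import *
for v in [(223,286)]: print('cup',px('top',*v,.1))"
```

```text
cup [0.44381653 0.20313926 0.1       ]
```

Request:
{"api": "drive_effector", "payload": {"increments": {"moves": [[-0.03,-0.023,0,6,0],[-0.06,-0.046,0,12,0],[-0.09,-0.069,0,18,0],[-0.12,-0.092,0,24,0],[-0.15,-0.115,0,30,0]]}, "grip_n": 40}}

```text
time: 0.52
ee_pos: [0.289, 0.3568, 0.2559]
tcp_rot: [-180.0, 0.0, 129.9]
wrist_force: [1.2, -0.2, -0.8]
opening: 0.0256
grasp_force: 0.0
```

```bash
python3 to.py .5187 -.0052 .25 108.8
```

```text
t 0.5167 pos [0.289  0.3568 0.2559] rpy [-1.7997e+02  1.0000e-02  1.2992e+02] F [ 1.2 -0.2 -0.8]
shift tool [-0.4251 -0.0561  0.006 ] turn 21.12460528570017
```

Request:
{"api": "drive_effector", "payload": {"increments": {"moves": [[-0.036,-0.005,0,4.2,0],[-0.072,-0.01,0,8.4,0],[-0.108,-0.014,0,12.6,0],[-0.144,-0.019,0,16.8,0],[-0.18,-0.024,0,21.1,0]]}}}

```text
time: 0.93
ee_pos: [0.3868, 0.2037, 0.2562]
tcp_rot: [-180.0, 0.0, 108.9]
wrist_force: [0.7, 1.3, -0.8]
opening: 0.0001
grasp_force: 0.0
```

```bash
python3 to.py .5187 -.0052 .25 108.8
```

```text
t 0.9333 pos [0.3868 0.2037 0.2562] rpy [-180.      0.    108.89] F [ 0.7  1.3 -0.8]
shift tool [-0.2403  0.0571  0.0062] turn 0.08841245910593898
```

Request:
{"api": "drive_effector", "payload": {"increments": {"moves": [[-0.039,0.009,0,0,0],[-0.078,0.018,0,0,0],[-0.117,0.027,0,0,0],[-0.156,0.036,0,0,0],[-0.195,0.045,0,0,0]]}}}

```text
time: 1.35
ee_pos: [0.4932, 0.0338, 0.2561]
tcp_rot: [-180.0, -0.0, 109.1]
wrist_force: [0.6, 0.6, 0.3]
opening: -0.0002
grasp_force: 0.0
```

Request:
{"api": "drive_effector", "payload": {"increments": {"moves": [[-0.025,0.006,0.02,0,0],[-0.0453,0.0121,0.05,0,0],[-0.0453,0.0121,0.085,0,0],[-0.0453,0.0121,0.104,0,0],[-0.0453,0.0121,0.104,0,0]]}}}

```text
time: 1.77
ee_pos: [0.5167, -0.0035, 0.1471]
tcp_rot: [-179.6, -0.2, 109.0]
wrist_force: [-0.8, -0.3, -1.1]
opening: 0.0001
grasp_force: 0.0
```

```bash
python3 to.py .5187 -.0052 .15 108.8
```

Run:
```python
from geo import *
import cv2
i=cams.camera_info('wrist');cv2.imwrite('pics/w1.png',cams.camera('wrist'));print(i['mtx'],np.round(i['extrinsics'],3))
cv2.imwrite('pics/t1.png',cams.camera('top'))
```

```text
t 1.7667 pos [ 0.5167 -0.0035  0.1471] rpy [-1.7957e+02 -1.5000e-01  1.0903e+02] F [-0.8 -0.3 -1.1]
shift tool [-0.0022  0.0013 -0.0029] turn 0.2259993806761713
[[382.12264883   0.         324.56284049]
 [  0.         382.12264883 245.18885313]
 [  0.           0.           1.        ]] [[ 0.946  0.316  0.078  0.496]
 [ 0.325 -0.912 -0.249  0.061]
 [-0.007  0.261 -0.965  0.264]
 [ 0.     0.     0.     1.   ]]
```

View pics/w1.png

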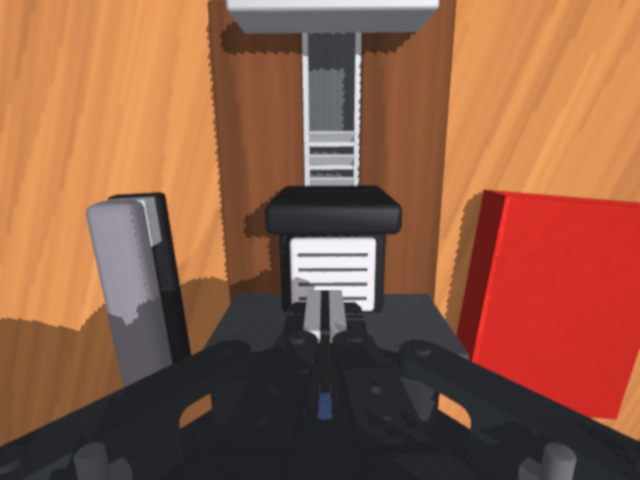

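The wrist view has the closed fingertips at about (325,300) over the thumb plate, whose top edge runs (291,237)–(377,237). The tab face's bottom edge is at row 233 and the bar is centred on column 332. I'll check the numbers.

Run:
```python
from geo import *
i=cams.camera_info('wrist')
a,b=px('wrist',291,237,.079,i),px('wrist',377,237,.079,i);print(a,b,np.linalg.norm(a-b),np.degrees(np.arctan2(*(b-a)[1::-1])))
m=(a+b)/2;print('centre est',m-.02*np.array([-.322,.947,0]))
c,d=px('wrist',230,3,.064,i),px('wrist',437,3,.064,i);print(c,d,np.linalg.norm(c-d),np.degrees(np.arctan2(*(d-c)[1::-1])),(c+d)/2)
```

```text
[0.4965026  0.01081422 0.079     ] [0.53826292 0.02523543 0.079     ] 0.04418026024025611 19.051481080115558
centre est [ 0.52382276 -0.00091517  0.079     ]
[0.43412043 0.10658802 0.064     ] [0.52713655 0.13866411 0.064     ] 0.09839143351766243 19.0264702373124 [0.48062849 0.12262606 0.064     ]
```

Request:
{"api": "drive_effector", "payload": {"increments": {"moves": [[0,0.002,0.02,0,0],[0,0.002,0.03,0,0],[0,0.002,0.03,0,0]]}}}

```text
time: 2.12
ee_pos: [0.5204, -0.002, 0.1217]
tcp_rot: [-179.9, -0.0, 109.1]
wrist_force: [-0.5, 0.2, 0.8]
opening: 0.0
grasp_force: 0.0
```

```bash
python3 to.py .5203 -.003 .097 109
```

```text
t 2.1167 pos [ 0.5204 -0.002   0.1217] rpy [-1.7994e+02 -2.0000e-02  1.0912e+02] F [-0.5  0.2  0.8]
shift tool [-0.0009 -0.0004  0.0247] turn 0.12281323703587077
```

Request:
{"api": "drive_effector", "payload": {"increments": {"moves": [[0,0,0.010,0,0],[0,0,0.016,0,0],[0,0,0.021,0,0],[0,0,0.026,0,0],[0,0,0.026,0,0]]}}}

```text
time: 2.53
ee_pos: [0.5209, -0.0023, 0.0959]
tcp_rot: [180.0, -0.0, 109.1]
wrist_force: [0.4, 0.4, 3.5]
opening: -0.0004
grasp_force: 1.8
```

Request:
{"api": "drive_effector", "payload": {"increments": {"moves": [[0,0,0,0,0],[0,0,0,0,0]]}}}

```text
time: 2.7
ee_pos: [0.521, -0.0023, 0.0968]
tcp_rot: [180.0, 0.0, 109.1]
wrist_force: [-0.3, 0.1, 4.3]
opening: 0.0
grasp_force: 1.7
```

```bash
python3 to.py .5203 -.003 .0955 109
```

```text
t 2.7 pos [ 0.521  -0.0023  0.0968] rpy [179.97   0.   109.09] F [-0.3  0.1  4.3]
shift tool [-0.0004 -0.0009  0.0013] turn 0.0868752383181004
```

Request:
{"api": "drive_effector", "payload": {"increments": {"moves": [[0.006,0,0.001,0,0],[0.012,0,0.001,0,0],[0.018,0,0.001,0,0],[0.024,0,0.001,0,0],[0.030,0,0.001,0,0]]}}}

```text
time: 3.12
ee_pos: [0.5109, 0.0267, 0.0955]
tcp_rot: [180.0, 0.0, 109.1]
wrist_force: [1.4, -2.4, 3.4]
opening: -0.0003
grasp_force: 1.9
```

Request:
{"api": "drive_effector", "payload": {"increments": {"moves": [[0.008,0,0,0,0],[0.016,0,0,0,0],[0.024,0,0,0,0],[0.032,0,0,0,0],[0.04,0,0,0,0]]}}}

```text
time: 3.53
ee_pos: [0.4975, 0.0646, 0.0953]
tcp_rot: [-180.0, -0.0, 109.1]
wrist_force: [0.7, -3.2, 3.6]
opening: -0.0002
grasp_force: 1.9
```

Request:
{"api": "drive_effector", "payload": {"increments": {"moves": [[0.006,0,0,0,0],[0.012,0,0,0,0],[0.017,0,0,0,0],[0.021,0,0,0,0],[0.024,0,0,0,0]]}}}

```text
time: 3.95
ee_pos: [0.4899, 0.0868, 0.0953]
tcp_rot: [-180.0, 0.0, 109.1]
wrist_force: [1.1, -3.6, 3.5]
opening: 0.0
grasp_force: 1.9
```

Request:
{"api": "drive_effector", "payload": {"increments": {"moves": [[0.003,0,0,0,0],[0.006,0,0,0,0],[0.008,0,0,0,0],[0.010,0,0,0,0],[0.010,0,0,0,0]]}}}

```text
time: 4.37
ee_pos: [0.4877, 0.0934, 0.0954]
tcp_rot: [-180.0, 0.4, 109.0]
wrist_force: [5.7, -19.5, 1.9]
opening: 0.0003
grasp_force: 12.4
```

Request:
{"api": "drive_effector", "payload": {"increments": {"moves": [[-0.0025,0,0,0,0],[-0.0025,0,0,0,0]]}}}

```text
time: 4.53
ee_pos: [0.4877, 0.0933, 0.0953]
tcp_rot: [-180.0, -0.0, 109.1]
wrist_force: [0.6, -4.4, 3.5]
opening: 0.0001
grasp_force: 3.0
```

Request:
{"api": "drive_effector", "payload": {"increments": {"moves": [[0,0,-0.005,0,0],[0,0,-0.012,0,0],[-0.002,0,-0.025,0,0],[-0.004,0,-0.06,0,0],[-0.004,0,-0.1,0,0]]}}}

```text
time: 4.95
ee_pos: [0.4872, 0.0899, 0.1938]
tcp_rot: [-179.7, -0.1, 109.1]
wrist_force: [1.5, 0.7, 0.8]
opening: -0.0
grasp_force: 0.0
```

Request:
{"api": "drive_effector", "payload": {"increments": {"moves": [[0,0,-0.02,0,0],[0,0,-0.02,0,0],[0,0,-0.02,0,0]]}}}

```text
time: 5.2
ee_pos: [0.4891, 0.0903, 0.216]
tcp_rot: [179.9, -0.0, 109.1]
wrist_force: [0.0, 0.1, -1.4]
opening: 0.0001
grasp_force: 0.0
```

Run:
```python
from geo import *
import cv2
cv2.imwrite('pics/w2.png',cams.camera('wrist'))
f=lambda i:cv2.resize(i[190:310,235:395],(400,300),interpolation=cv2.INTER_CUBIC)
cv2.imwrite('pics/both2.png',np.hstack([f(cams.camera('top')),f(cams.camera('scene'))]))
```

```text
(no output)
```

View pics/w2.png

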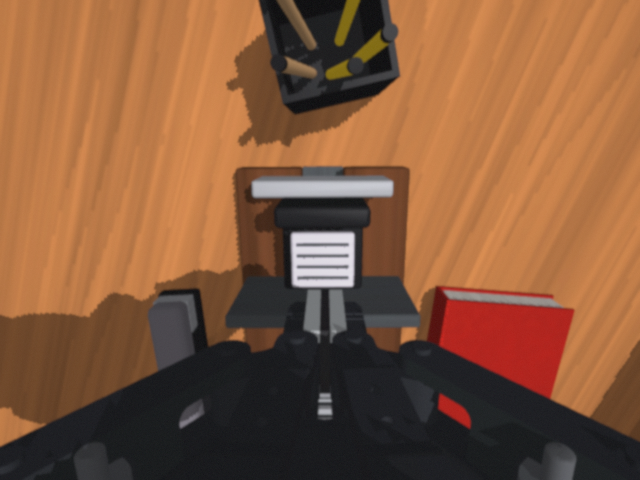

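View pics/both2.png

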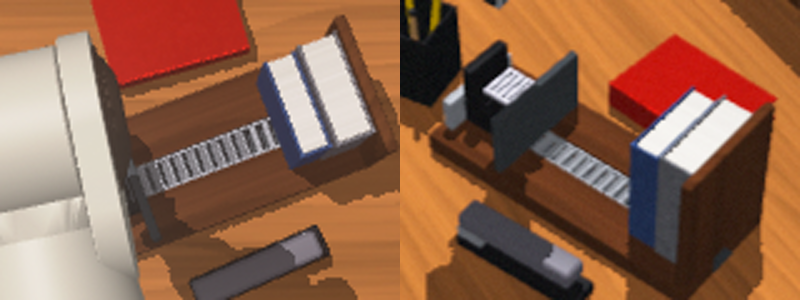

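The jaw's tab (row 215) sits directly against the end stop (row 188). The thumb plate is up, both books stand upright, and the gripper is clear of everything.

```bash
python3 -c "
from workcell import bot, cams, workorder, get_obs
print(workorder.job_done())"
```

```text
the job is handed in; nothing more can be done
None
```

I pushed the jaw fully back against the end stop, the thumb plate is up again and both books still stand upright; the job is handed in, but no verdict was returned.

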